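Find the sample drop box with room and push its lid open

TASK

Three of the four blue sample drop boxes are full, so their white lids stay firm; one has room, and its lid rocks when one end is pressed. Press on the lids with the fingertips, gently, to find the one that rocks, and push it on until it stands open at 45 degrees or more; leave it open and draw the hand clear. Grasp and lift nothing, and leave the glassware, vials, stopper and weight where they stand.

Things in the scene. Friction and masses are not known exactly. Their poses are not given: they have to be found in the camera images.
- box_0: Blue sample drop box, farthest to the robot's right of four identical ones, fixed to a thin grey mat on the worktop: 110 (own x) x 74 (own y) x 70 mm high, walls 6 mm, inside 98 x 62 x 55 mm deep; small blank card on the face towards the robot. Origin at the centre of its underside, x away from the robot, z up. A white lid, 94 x 58 x 5 mm, fills its open top, level with the rim (70 mm up).
- lid_0 (a joint): Tilt (rad) of box_0's lid about pins along the box's y, above its centre, 66 mm up. 0 level; + the end towards the robot down, - the far end down; stops at 1.2. Grey ridged press strips lie 32 mm either side of the pins. If the box has room, some 2 N there tips the lid and it stays where left; if full, it stops within 5 mm under 25 N (about 2 mm under 6 N). Which box has room changes.
- box_1: Blue sample drop box, second from the right of four identical ones, fixed to a thin grey mat on the worktop: 110 (own x) x 74 (own y) x 70 mm high, walls 6 mm, inside 98 x 62 x 55 mm deep; small blank card on the face towards the robot. Origin at the centre of its underside, x away from the robot, z up. A white lid, 94 x 58 x 5 mm, fills its open top, level with the rim (70 mm up).
- lid_1 (a joint): Tilt (rad) of box_1's lid about pins along the box's y, above its centre, 66 mm up. 0 level; + the end towards the robot down, - the far end down; stops at 1.2. Grey ridged press strips lie 32 mm either side of the pins. If the box has room, some 2 N there tips the lid and it stays where left; if full, it stops within 5 mm under 25 N (about 2 mm under 6 N). Which box has room changes.
- box_2: Blue sample drop box, third from the right of four identical ones, fixed to a thin grey mat on the worktop: 110 (own x) x 74 (own y) x 70 mm high, walls 6 mm, inside 98 x 62 x 55 mm deep; small blank card on the face towards the robot. Origin at the centre of its underside, x away from the robot, z up. A white lid, 94 x 58 x 5 mm, fills its open top, level with the rim (70 mm up).
- lid_2 (a joint): Tilt (rad) of box_2's lid about pins along the box's y, above its centre, 66 mm up. 0 level; + the end towards the robot down, - the far end down; stops at 1.2. Grey ridged press strips lie 32 mm either side of the pins. If the box has room, some 2 N there tips the lid and it stays where left; if full, it stops within 5 mm under 25 N (about 2 mm under 6 N). Which box has room changes.
- box_3: Blue sample drop box, farthest to the left of four identical ones, fixed to a thin grey mat on the worktop: 110 (own x) x 74 (own y) x 70 mm high, walls 6 mm, inside 98 x 62 x 55 mm deep; small blank card on the face towards the robot. Origin at the centre of its underside, x away from the robot, z up. A white lid, 94 x 58 x 5 mm, fills its open top, level with the rim (70 mm up).
- lid_3 (a joint): Tilt (rad) of box_3's lid about pins along the box's y, above its centre, 66 mm up. 0 level; + the end towards the robot down, - the far end down; stops at 1.2. Grey ridged press strips lie 32 mm either side of the pins. If the box has room, some 2 N there tips the lid and it stays where left; if full, it stops within 5 mm under 25 N (about 2 mm under 6 N). Which box has room changes.
- vial_0: Bystander, loose: capped sample vial with a red cap, 27 dia x 59 mm; origin at the centre of its underside. Not part of the job.
- vial_1: Bystander, loose: capped sample vial with a blue cap, 27 dia x 59 mm; origin at the centre of its underside. Not part of the job.
- weight_0: Bystander, loose: yellowish calibration weight with a knob, 28 dia x 35 mm; origin at the centre of its underside. Not part of the job.
- conical_flask: Bystander, loose: conical glass flask with a red-brown stopper, 66 dia x 111 mm; origin at the centre of its underside. Not part of the job.
- beaker_100: Bystander, loose: small glass beaker with a little blue solution, 51 x 58 x 68 mm; origin at the centre of its underside. Not part of the job.
- beaker_250: Bystander, loose: larger empty glass beaker, 70 x 77 x 92 mm; origin at the centre of its underside. Not part of the job.
- stopper_1: Bystander, loose: red-brown rubber stopper, 32 dia x 28 mm; origin at the centre of its underside. Not part of the job.

How it is judged:
By the outcome, as a careful person would: the job done as asked, in the order asked, and still so for the second after the job is handed in, with the robot touching nothing.
It also fails if it takes over 51 s, if anything falls off the work surface, if the arm or the gripper's body presses on something with over 40 N, if the wrist force passes 120 N, or if a joint passes its speed limit or range.

ROBOT

A 7-joint arm with a two-finger parallel gripper is mounted at the origin on a cart in front of the work surface, level with it; the furniture and walls round the work are solid. World frame = base frame: x ahead of the robot, y to its left, z up, the work surface at z = 0. Lengths are in m, angles in rad, forces in N, time in s.
With the tool pointing down it reaches from about 0.4 to 0.85 m from the base axis. Payload 10.4 kg.
Tool frame: the origin (TCP) lies midway between the tips of the shut fingers; the grasp point (between the pads) lies 19 mm behind it; z points along the fingers, y is the line along which they close (so a half turn about z gives the same grasp; the last joint's range is limited). The gripper opens to 85 mm and grips with 20 to 120 N. Pads are 22 mm wide; open, the fingers measure 114 mm over their backs; the gripper's body (76 mm by 85 mm) begins 54 mm behind the grasp point. The pads swing forward as they close: fully open they stand 13 mm farther back than shut.
Start: joints at [-1.37, 0.332, -0.065, 1.46, 0.022, 1.35, -0.088], TCP at [0.139, 0.609, 0.231] pointing down, gripper open.
Joint ranges: [-2.6, 2.6], [-0.5, 2.12], [-1.47, 1.34], [0.16, 2.42], [-1.27, 4.41], [0.06, 2.06], [-2.6, 2.6]. Speed limits (rad/s): [2.22, 2.22, 2.79, 2.79, 3.14, 3.14, 3.14].

INTERFACE

Orientations are given as a rotation vector (axis times angle).
In Python, from plant import env gives the robot as it stands.
- The arm moves only by the tool drive_tool, never from a script. Its argument "moves" is a list that holds one entry, the list of rows, each a list of 7 numbers: the opening, from 0 (shut) to 1 (fully open), then the shift along the tool's x, y, z in m, then the turn, a rotation vector about the tool's x, y, z in degrees. A call has 1 to 8 rows; each row shifts and turns the commanded pose from where the row before left it, along the tool's axes as they then stand; what a row does not reach is not made up. A row lasts 1/10 s, in which the tool goes at most 50 mm and 8.59 degrees, less where a joint would pass 70% of its speed; a pose out of reach is approached as far as the arm can. A call with a gripper value outside its range is refused whole. The fingers move at their own pace and stop on an object; "grip_force" is the grip in N (left out, the last holds). Time passes only in rows, so rows that do not move let the fingers close. It gives the time, the measured TCP pose, the force, the opening and the grip force at its end, in the units of the state.
- env.get_state(): the state, without advancing time (a new reading comes with each control period).
- env.read_camera(name): name is "side" or "top" or "wrist"; returns (picture, depth): 400x640x3 uint8, red, green, blue; 400x640 float32, m along the optical axis (not along the pixel's ray), 0 where there is no reading.
- env.camera_info(name): a dict with "fx", "fy", "cx", "cy" (pixels), "cam_to_world" (4x4, takes a point from camera to world coordinates). Camera axes: x right, y down, z forward; pixel columns grow to the right and rows downward; lengths in m; the calibration is good to about 2 mm. A picture is of the moment at which its call begins: read the wrist's pose just before it. camera_info takes no time and is no camera call; for the wrist camera it gives the pose at the moment of the call.
- env.finish_job(): hands the job in; it is judged then, once.
The state is a dict: "clock": time; "qpos": joint angles; "qvel": joint speeds; "effort": joint torques, N m; "tcp_pos": TCP position; "ee_rot": TCP orientation; "wrist_force": force on the tool from outside, world axes, zero at the start; "ft_torque": the same for the moment, N m; "width": opening from 0.0 (shut) to 1.0 (fully open); "finger_force": force on a finger pad.
Only numpy, scipy, OpenCV 4.12 (cv2) and the standard library are available. Lean on these libraries where they do the work, as an engineer would, in place of code of your own. Each camera call takes 0.05 s, during which the arm holds its last target. There are 200 camera calls.

## Working session

There is one attempt and no reset: what is moved stays moved. The work goes in short steps, Python scripts to look and compute and a tool call to move; the robot and the scene stay as the last step left them, time stands still between calls to the robot, and variables do not carry over. Pictures are saved under pics/ and viewed, at most 10 in all, crops included, and the job is handed in when it is done.

Besides the shell and the picture viewer there is one more tool, called as name(argument=value, ...) on one line, values as JSON. drive_tool: Moves the arm, as the interface text tells. Its arguments: {"type":"object","properties":{"moves":{"type":"array"},"grip_force":{"type":"number"}},"required":["moves"]}

```bash
mkdir -p pics; python3 - <<'E'
from plant import env
import cv2,numpy as np
s=env.get_state();print(s)
for n in("top","side"):
    p,d=env.read_camera(n);cv2.imwrite(f"pics/{n}.png",p[:,:,::-1]);np.savez(f"{n}.npz",p=p,d=d);i=env.camera_info(n);print(n,i)
    np.save(n+"_T.npy",i["cam_to_world"])
E
```

```text
{'clock': 0.0, 'qpos': array([-1.36959656,  0.33286661, -0.06470979,  1.46092105,  0.02160123,
        1.34989548, -0.0884884 ]), 'qvel': array([-1.64227547e-05,  2.42188110e-03,  5.35181927e-04,  5.41869437e-05,
        2.42480060e-04, -2.82948482e-04,  9.09184630e-05]), 'effort': array([-8.28663651e-04, -6.25439215e+01,  4.88731626e-02, -3.91605163e+01,
        1.62505126e-02,  9.75122850e-03, -1.96426674e-05]), 'tcp_pos': array([0.13862841, 0.60905716, 0.23052892]), 'ee_rot': array([-3.50735033e-01, -3.12185753e+00,  2.18603648e-03]), 'wrist_force': array([-0.38171588,  0.29632463,  0.58349064]), 'ft_torque': array([ 0.06801435,  0.01600749, -0.0396745 ]), 'finger_force': 0.0, 'width': 0.9993334339075277}
top {'fx': 511.2275637774008, 'fy': 511.2275637774008, 'cx': 326.4789677132245, 'cy': 193.75779350638618, 'cam_to_world': array([[-0.10544015, -0.8096718 ,  0.57733349, -0.41206394],
       [-0.99442095,  0.08406543, -0.06371792,  0.09869771],
       [ 0.00305682, -0.58083094, -0.81401847,  1.41756794],
       [ 0.        ,  0.        ,  0.        ,  1.        ]])}
side {'fx': 492.19729337695725, 'fy': 492.19729337695725, 'cx': 316.54077686710616, 'cy': 197.66362013611186, 'cam_to_world': array([[-0.21873957, -0.59565235,  0.77288504, -0.97105952],
       [-0.9756444 ,  0.12014429, -0.18353028,  0.3663631 ],
       [ 0.01646252, -0.79420629, -0.60742519,  1.24854241],
       [ 0.        ,  0.        ,  0.        ,  1.        ]])}
```

View pics/top.png

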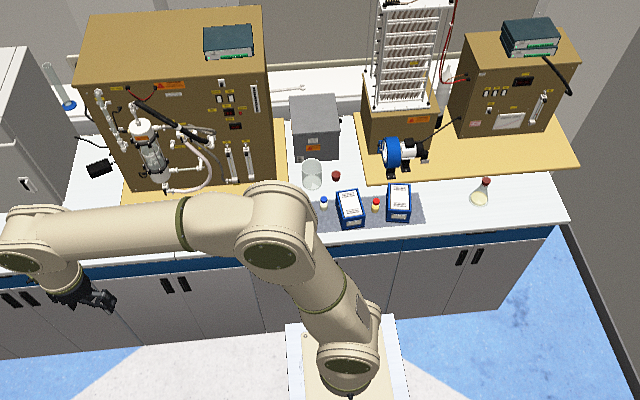

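View pics/side.png

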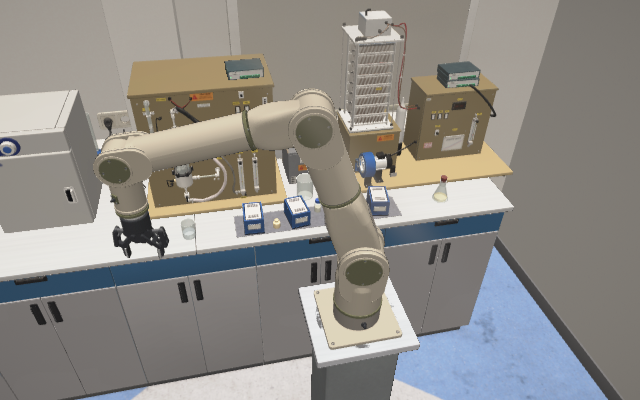

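Top view shows two boxes at (350,208) and (399,202). The side view shows three, at (253,217), (297,210) and (378,200), and the arm hides one. I'll project both depth maps to top-height points and fit rectangles.

```bash
cat > h.py <<'E'
import numpy as np,cv2
def cloud(p,d,i):
    v,u=np.mgrid[:400,:640]
    P=np.stack([(u-i["cx"])/i["fx"]*d,(v-i["cy"])/i["fy"]*d,d,np.ones_like(d)],-1)@np.array(i["cam_to_world"]).T
    return P[...,:3]
def rects(P,p,d,lo=.058,hi=.082,box=(.3,.9,-.5,.6)):
    x,y,z=P[...,0],P[...,1],P[...,2]
    m=(d>0)&(z>lo)&(z<hi)&(x>box[0])&(x<box[1])&(y>box[2])&(y<box[3])
    n,l,st,c=cv2.connectedComponentsWithStats(m.astype(np.uint8),connectivity=4)
    for k in range(1,n):
        if st[k,4]<60: continue
        q=P[l==k]; r=cv2.minAreaRect((q[:,:2]*1000).astype(np.float32))
        print("px",c[k].round(),"n",st[k,4],"ctr",np.round(r[0],1),"size",np.round(r[1],1),"ang",round(r[2],1),"z",np.median(q[:,2]).round(4),"rgb",np.median(p[l==k],0))
E
python3 - <<'E'
from plant import env
import numpy as np
from h import *
for n in("top","side"):
    f=np.load(n+".npz");P=cloud(f["p"],f["d"],env.camera_info(n));print(n);rects(P,f["p"],f["d"])
E
```

```text
top
px [372. 146.] n 67 ctr [ 741.2 -177.6] size [80.8 33. ] ang 29.0 z 0.0703 rgb [85. 73. 47.]
px [316. 150.] n 198 ctr [730.6   9.4] size [ 14.9 153. ] ang 1.0 z 0.0691 rgb [76. 75. 75.]
px [311. 164.] n 88 ctr [666.2  37.6] size [32.5 66.2] ang 9.2 z 0.0689 rgb [190. 195. 188.]
px [265. 175.] n 98 ctr [642.  191.2] size [14.8 72.9] ang 1.7 z 0.0723 rgb [90. 75. 47.]
px [311. 177.] n 84 ctr [619.7  35.5] size [63.7 23.2] ang 83.8 z 0.0705 rgb [208. 214. 206.]
px [244. 177.] n 60 ctr [636.6 252.3] size [55.7 18.6] ang 72.3 z 0.072 rgb [90.5 76.  48. ]
px [230. 179.] n 70 ctr [631.1 301.2] size [47.  23.2] ang 79.1 z 0.076 rgb [137. 130. 120.]
px [186. 181.] n 170 ctr [640.7 447.7] size [127.4  12. ] ang 89.8 z 0.07 rgb [90. 75. 47.]
px [150. 184.] n 90 ctr [640.9 564.5] size [70.9 12.4] ang 86.9 z 0.0693 rgb [90. 75. 47.]
px [399. 198.] n 673 ctr [ 505.9 -238.2] size [ 76.8 115.5] ang 80.2 z 0.0741 rgb [234. 228. 235.]
px [350. 204.] n 717 ctr [497.5 -77.2] size [117.8  75.8] ang 4.4 z 0.0736 rgb [229. 222. 227.]
side
px [295. 169.] n 104 ctr [762.   74.1] size [138.5  71.3] ang 37.3 z 0.0687 rgb [99. 97. 94.]
px [304. 178.] n 64 ctr [671.4  31.3] size [57.9 25.3] ang 76.9 z 0.0695 rgb [193. 192. 184.]
px [248. 189.] n 254 ctr [633.4 267.4] size [224.4  34.3] ang 87.9 z 0.0718 rgb [110.   96.   71.5]
px [305. 186.] n 76 ctr [615.7  41.6] size [62.  33.7] ang 75.3 z 0.0701 rgb [168.  169.  160.5]
px [378. 195.] n 356 ctr [ 499.5 -234.9] size [ 74.4 119.4] ang 79.9 z 0.0717 rgb [188. 180. 175.]
px [202. 194.] n 121 ctr [638.3 446.2] size [ 38.9 105.8] ang 16.0 z 0.0707 rgb [110.  96.  71.]
px [174. 198.] n 108 ctr [640.4 558. ] size [83.3 18. ] ang 88.5 z 0.0692 rgb [110.  96.  71.]
px [296. 206.] n 393 ctr [499.2  98.3] size [121.9  76.4] ang 6.3 z 0.0709 rgb [189. 184. 190.]
px [252. 212.] n 394 ctr [494.1 267.6] size [ 73.6 120.8] ang 87.6 z 0.0717 rgb [196. 189. 195.]
```

Centres in mm and yaw: box_0 (503,-237) -10°, box_1 (497,-77) 4.4°, box_2 (499,98) 6.3°, box_3 (494,268) -2.4°. The rectangles come out at about 116x76 (nominal 110x74) and z≈0.072, which agrees with the given sizes. I'll press the near strips, starting with box_3.

```bash
cat > go.py <<'E'
import sys,numpy as np
from scipy.spatial.transform import Rotation as R
from plant import env
B={0:(.503,-.237,-10),1:(.497,-.077,4.4),2:(.499,.098,6.3),3:(.494,.268,-2.4)}
b=int(sys.argv[1]);z=float(sys.argv[2]);off=float(sys.argv[3]) if len(sys.argv)>3 else -.032
x,y,a=B[b];a=np.radians(a);s=env.get_state();r=R.from_rotvec(s["ee_rot"])
t=np.array([x+off*np.cos(a),y+off*np.sin(a),z])
ex=np.array([-np.cos(a),-np.sin(a),0]);ez=np.array([0,0,-1.]);g=R.from_matrix(np.stack([ex,np.cross(ez,ex),ez],1))
print("target",t.round(4),"shift tool mm",(r.inv().apply(t-s["tcp_pos"])*1000).round(1),"turn deg",np.degrees((r.inv()*g).as_rotvec()).round(2),"q",s["qpos"].round(2),"F",s["wrist_force"].round(2),"t",s["clock"])
E
python3 go.py 3 .12; python3 go.py 3 .18
```

```text
target [0.462  0.2693 0.12  ] shift tool mm [-390.7 -259.4  110.9] turn deg [-7.000e-02 -1.000e-02 -1.042e+01] q [-1.37  0.33 -0.06  1.46  0.02  1.35 -0.09] F [-0.41 -0.13  0.19] t 0.1
target [0.462  0.2693 0.18  ] shift tool mm [-390.7 -259.5   50.9] turn deg [-7.000e-02 -1.000e-02 -1.042e+01] q [-1.37  0.33 -0.06  1.46  0.02  1.35 -0.09] F [-0.41 -0.13  0.19] t 0.1
```

drive_tool(moves=[[[0,-0.024,-0.016,0,0,0,0],[0,-0.024,-0.016,0,0,0,0],[0,-0.024,-0.016,0,0,0,0],[0,-0.024,-0.016,0,0,0,0],[0,-0.024,-0.016,0,0,0,0],[0,-0.024,-0.016,0,0,0,0],[0,-0.024,-0.016,0,0,0,0],[0,-0.024,-0.016,0,0,0,0]]], grip_force=40)

```text
clock: 0.9
tcp_pos: [0.2981, 0.4409, 0.231]
ee_rot: [-0.351, -3.122, 0.001]
wrist_force: [-0.8, 0.9, 0.5]
width: 0.001
finger_force: 0.0
```

drive_tool(moves=[[[0,-0.024,-0.016,0.01,0,0,0],[0,-0.024,-0.016,0.01,0,0,0],[0,-0.024,-0.016,0.01,0,0,0],[0,-0.024,-0.016,0.01,0,0,0],[0,-0.024,-0.016,0.01,0,0,0],[0,-0.024,-0.016,0.01,0,0,0],[0,-0.024,-0.016,0.01,0,0,-5],[0,0,0,0,0,0,-5.4]]])

```text
clock: 1.7
tcp_pos: [0.4385, 0.2912, 0.1597]
ee_rot: [-0.07, -3.14, 0.005]
wrist_force: [0.4, -0.2, 1.0]
width: 0.002
finger_force: 0.0
```

```bash
python3 go.py 3 .082
```

```text
target [0.462  0.2693 0.082 ] shift tool mm [-24.6 -20.6  77.8] turn deg [-0.17 -0.05 -0.15] q [-0.86  0.17  0.21  1.82 -0.04  1.16  0.88] F [ 0.43 -0.23  0.96] t 1.7
```

drive_tool(moves=[[[0,-0.0125,-0.0105,0,0,0,0],[0,-0.012,-0.01,0,0,0,0],[0,0,0,0.02,0,0,0],[0,0,0,0.02,0,0,0],[0,0,0,0,0,0,0]]])

```text
clock: 2.2
tcp_pos: [0.4585, 0.2729, 0.1187]
ee_rot: [-0.066, -3.137, 0.005]
wrist_force: [-0.6, 1.0, -0.3]
width: -0.001
finger_force: 0.0
```

```bash
python3 go.py 3 .082; python3 - <<'E'
from plant import env
import cv2
from h import *
i=env.camera_info("wrist");p,d=env.read_camera("wrist");cv2.imwrite("pics/w1.png",p[:,:,::-1])
rects(cloud(p,d,i),p,d)
p,d=env.read_camera("top");cv2.imwrite("pics/t1.png",cv2.resize(p[120:260,180:460,::-1],None,fx=2.5,fy=2.5))
rects(cloud(p,d,env.camera_info("top")),p,d,box=(.42,.58,-.4,.4))
E
```

```text
target [0.462  0.2693 0.082 ] shift tool mm [-3.8 -3.3 36.7] turn deg [-0.18 -0.21 -0.03] q [-0.82  0.23  0.22  1.85 -0.06  1.08  0.95] F [-0.64  1.01 -0.29] t 2.2
px [308. 234.] n 7568 ctr [478.9 267.6] size [76.9 74.8] ang 89.7 z 0.0727 rgb [110. 108. 142.]
px [ 72. 282.] n 16300 ctr [501.2  97.7] size [110.7  77.7] ang 7.4 z 0.0726 rgb [160. 154. 148.]
px [628. 243.] n 605 ctr [489.3 491.3] size [42.1 17.8] ang 14.3 z 0.0626 rgb [123. 129. 129.]
px [316. 335.] n 157 ctr [544.3 269.2] size [ 6.6 16.3] ang 87.4 z 0.073 rgb [ 64.  80. 140.]
px [603. 385.] n 340 ctr [592.8 481.4] size [50.9  8. ] ang 89.8 z 0.0791 rgb [75. 69. 66.]
px [399. 198.] n 675 ctr [ 506.5 -237.8] size [ 77.  115.7] ang 79.6 z 0.074 rgb [231. 225. 232.]
px [243. 219.] n 465 ctr [487.8 265.8] size [75.9 97.4] ang 88.6 z 0.0731 rgb [204. 198. 212.]
```

View pics/w1.png

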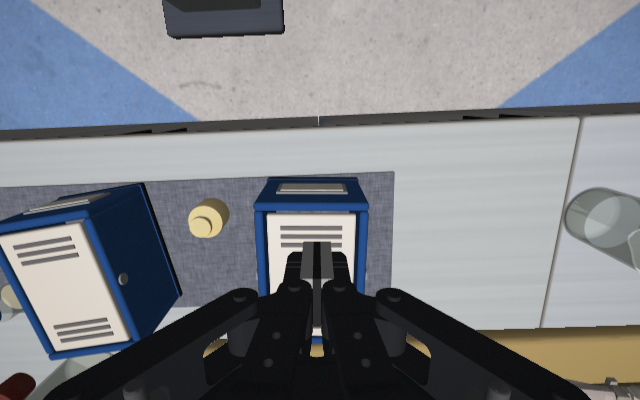

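View pics/t1.png

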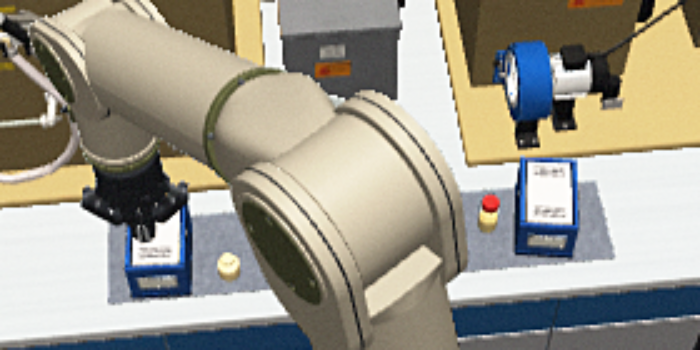

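The wrist view shows the shut fingertips (~(316,250)) over box_3's near strip (310,237), centred. The lid top is at about 0.072.

drive_tool(moves=[[[0,-0.0038,-0.0033,0.012,0,0,0],[0,0,0,0.012,0,0,0],[0,0,0,0.012,0,0,0],[0,0,0,0.004,0,0,0],[0,0,0,0,0,0,0]]])

```text
clock: 2.8
tcp_pos: [0.4632, 0.2703, 0.0804]
ee_rot: [-0.066, -3.14, 0.002]
wrist_force: [0.6, 0.5, 0.4]
width: -0.0
finger_force: 0.0
```

drive_tool(moves=[[[0,0,0,0.002,0,0,0],[0,0,0,0.002,0,0,0],[0,0,0,0,0,0,0]]])

```text
clock: 3.1
tcp_pos: [0.4637, 0.2706, 0.0773]
ee_rot: [0.066, 3.141, 0.0]
wrist_force: [0.5, -0.3, 0.7]
width: -0.001
finger_force: 0.0
```

drive_tool(moves=[[[0,0,0,0.002,0,0,0],[0,0,0,0,0,0,0]]])

```text
clock: 3.3
tcp_pos: [0.4637, 0.2705, 0.0752]
ee_rot: [-0.066, -3.141, -0.0]
wrist_force: [0.0, 0.4, -0.8]
width: 0.001
finger_force: 0.0
```

drive_tool(moves=[[[0,0,0,0.002,0,0,0],[0,0,0,0,0,0,0]]])

```text
clock: 3.5
tcp_pos: [0.4637, 0.2706, 0.0732]
ee_rot: [0.066, 3.141, 0.0]
wrist_force: [0.3, 0.1, -0.3]
width: 0.003
finger_force: 0.0
```

drive_tool(moves=[[[0,0,0,0.002,0,0,0],[0,0,0,0,0,0,0]]])

```text
clock: 3.7
tcp_pos: [0.4636, 0.2706, 0.0712]
ee_rot: [-0.066, -3.141, -0.0]
wrist_force: [-0.5, -0.2, -0.0]
width: -0.002
finger_force: 0.3
```

drive_tool(moves=[[[0,0,0,0.001,0,0,0],[0,0,0,0,0,0,0]]])

```text
clock: 3.9
tcp_pos: [0.4636, 0.2707, 0.0702]
ee_rot: [-0.066, -3.141, -0.0]
wrist_force: [-1.5, 0.5, 0.6]
width: -0.002
finger_force: 0.7
```

drive_tool(moves=[[[0,0,0,0.001,0,0,0],[0,0,0,0,0,0,0]]])

```text
clock: 4.1
tcp_pos: [0.4636, 0.2706, 0.0692]
ee_rot: [-0.066, -3.141, -0.0]
wrist_force: [-1.2, 0.1, 2.5]
width: 0.004
finger_force: 0.8
```

drive_tool(moves=[[[0,0,0,0.001,0,0,0],[0,0,0,0,0,0,0]]])

```text
clock: 4.3
tcp_pos: [0.4637, 0.2706, 0.0682]
ee_rot: [-0.066, -3.141, -0.0]
wrist_force: [-2.5, 0.5, 1.4]
width: 0.001
finger_force: 0.8
```

drive_tool(moves=[[[0,0,0,0.001,0,0,0],[0,0,0,0,0,0,0]]])

```text
clock: 4.5
tcp_pos: [0.4637, 0.2706, 0.0672]
ee_rot: [-0.066, -3.141, -0.0]
wrist_force: [-2.1, -0.2, 1.7]
width: 0.002
finger_force: 0.8
```

The force holds at about 2 N as the tip descends. A full lid would be at about 6 N or more by now, so this one seems to yield. I'll press on carefully.

drive_tool(moves=[[[0,0,0,0.0015,0,0,0],[0,0,0,0.0015,0,0,0],[0,0,0,0,0,0,0]]])

```text
clock: 4.8
tcp_pos: [0.464, 0.2705, 0.0642]
ee_rot: [0.067, 3.14, 0.0]
wrist_force: [-1.5, 0.5, 0.6]
width: -0.001
finger_force: 0.3
```

drive_tool(moves=[[[0,0,0,0.0015,0,0,0],[0,0,0,0.0015,0,0,0],[0,0,0,0,0,0,0]]])

```text
clock: 5.1
tcp_pos: [0.4638, 0.2705, 0.0612]
ee_rot: [0.067, 3.141, 0.0]
wrist_force: [0.4, 0.5, 1.2]
width: -0.0
finger_force: 0.3
```

Box_3's lid rocks: 10 mm down at about 1 N. Pushing on in steps.

drive_tool(moves=[[[0,0,0,0.002,0,0,0],[0,0,0,0.002,0,0,0],[0,0,0,0.002,0,0,0],[0,0,0,0.002,0,0,0],[0,0,0,0,0,0,0]]])

```text
clock: 5.6
tcp_pos: [0.4633, 0.2704, 0.0528]
ee_rot: [-0.066, -3.14, 0.001]
wrist_force: [-0.7, 0.3, -0.3]
width: 0.001
finger_force: 0.0
```

drive_tool(moves=[[[0,0,0,0.002,0,0,0],[0,0,0,0.002,0,0,0],[0,0,0,0.002,0,0,0],[0,0,0,0,0,0,0]]])

```text
clock: 6.0
tcp_pos: [0.4634, 0.2705, 0.0469]
ee_rot: [-0.066, -3.14, 0.001]
wrist_force: [-0.1, -0.3, -0.7]
width: 0.001
finger_force: 0.0
```

drive_tool(moves=[[[0,0,0,0.002,0,0,0],[0,0,0,0.002,0,0,0],[0,0,0,0,0,0,0]]])

```text
clock: 6.3
tcp_pos: [0.4635, 0.2705, 0.0429]
ee_rot: [-0.066, -3.14, 0.0]
wrist_force: [0.7, 0.6, -0.3]
width: 0.004
finger_force: 0.0
```

```bash
python3 - <<'E'
from plant import env
import cv2,numpy as np
from h import *
i=env.camera_info("side");p,d=env.read_camera("side");P=cloud(p,d,i)
q,e=env.read_camera("wrist")
cv2.imwrite("pics/s2.png",np.vstack([cv2.resize(p[150:260,180:340,::-1],(640,440))[100:],cv2.resize(q[:,:,::-1],(640,400))[150:]]))
E
```

```text
(no output)
```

View pics/s2.png

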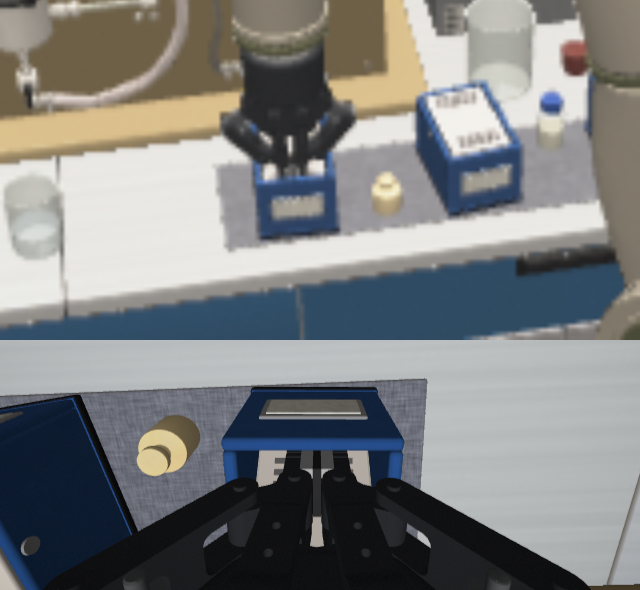

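The side crop shows box_3's near rim clear with the lid tilted into the box. The wrist crop shows the lid's near end down inside, around (310,465). I'll push a little further, then withdraw straight up and measure.

drive_tool(moves=[[[0,0,0,0.002,0,0,0],[0,0,0,0.002,0,0,0],[0,0,0,0,0,0,0]]])

```text
clock: 6.7
tcp_pos: [0.4636, 0.2707, 0.0391]
ee_rot: [-0.066, -3.141, -0.0]
wrist_force: [-1.2, 0.3, 0.5]
width: -0.004
finger_force: 0.4
```

drive_tool(moves=[[[0,0,0,0.002,0,0,0],[0,0,0,0.002,0,0,0],[0,0,0,0,0,0,0]]])

```text
clock: 7.0
tcp_pos: [0.4636, 0.2711, 0.036]
ee_rot: [-0.066, -3.141, -0.001]
wrist_force: [-4.0, -0.3, 10.8]
width: -0.001
finger_force: 4.9
```

```bash
python3 - <<'E'
from plant import env
import numpy as np
from h import *
i=env.camera_info("wrist");p,d=env.read_camera("wrist");P=cloud(p,d,i)
x,y,z=P[...,0],P[...,1],P[...,2]
m=(abs(y-.268)<.026)&(abs(y-.270)>.017)&(x>.44)&(x<.545)&(z<.09)&(z>.005)&(p.min(-1)>110)
q=P[m];print(len(q))
for a in np.arange(.44,.54,.006):
    s=q[(q[:,0]>=a)&(q[:,0]<a+.006)]
    if len(s)>5:print(round(a+.003,3),np.median(s[:,2]).round(4),len(s))
E
```

```text
808
0.443 0.0525 148
0.449 0.0723 11
0.467 0.0356 22
0.473 0.0384 506
0.479 0.0439 121
```

The measured lid surface implies a tilt of about 60° and the force is rising, so I'm at or near the stop. Ease off towards the robot by 3 mm and withdraw.

drive_tool(moves=[[[0,0,0,-0.002,0,0,0],[0,0.003,0,-0.002,0,0,0],[0,0,0,-0.01,0,0,0],[0,0,0,-0.02,0,0,0],[0,0,0,-0.03,0,0,0],[0,0,0,-0.03,0,0,0],[0,0,0,-0.03,0,0,0],[0,0,0,0,0,0,0]]])

```text
clock: 7.85
tcp_pos: [0.4626, 0.2717, 0.1637]
ee_rot: [0.067, 3.136, 0.007]
wrist_force: [0.3, -0.2, 0.3]
width: -0.001
finger_force: 0.0
```

```bash
python3 - <<'E'
from plant import env
import numpy as np,cv2
from h import *
for n in("wrist","side"):
    i=env.camera_info(n);p,d=env.read_camera(n);P=cloud(p,d,i)
    if n=="wrist": w=p
    x,y,z=P[...,0],P[...,1],P[...,2]
    m=(abs(y-.268)<.026)&(x>.455)&(x<.545)&(z<.12)&(z>.01)&(p.min(-1)>100)
    q=P[m];print(n,len(q))
    for a in np.arange(.45,.54,.006):
        s=q[(q[:,0]>=a)&(q[:,0]<a+.006)]
        if len(s)>5:print(round(a+.003,3),np.median(s[:,2]).round(4),len(s))
cv2.imwrite("pics/s3.png",np.vstack([cv2.resize(p[150:260,180:340,::-1],(640,440))[100:],w[150:,:,::-1]]))
E
```

```text
wrist 3437
0.465 0.0181 248
0.471 0.0354 565
0.477 0.0462 384
0.483 0.0544 578
0.489 0.0629 673
0.495 0.071 594
0.501 0.0787 285
0.507 0.0897 69
0.513 0.0976 41
side 275
0.477 0.0516 20
0.483 0.057 32
0.489 0.0628 30
0.495 0.0696 46
0.501 0.0802 42
0.507 0.09 42
0.513 0.1022 29
0.519 0.1003 29
```

View pics/s3.png

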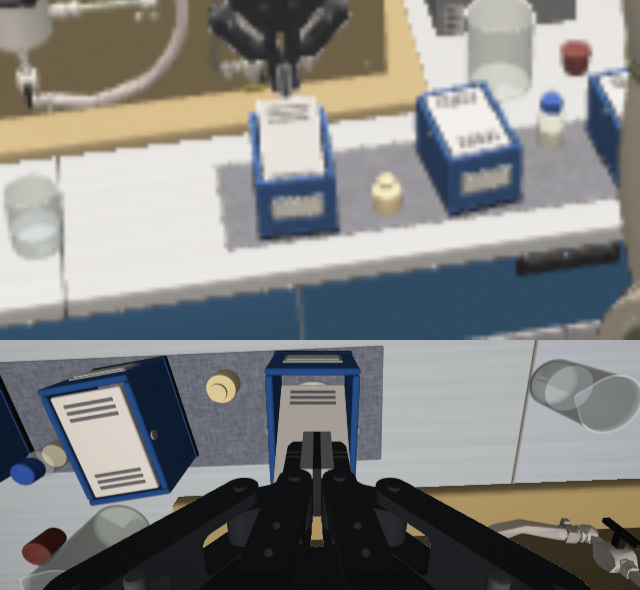

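Both crops show box_3's lid standing open with its far end up. The slope fits give about 54–55°, and nothing else has moved. I'll raise the hand a little more and hand in.

drive_tool(moves=[[[0,0,0,-0.03,0,0,0],[0,0,0,-0.03,0,0,0],[0,0,0,0,0,0,0],[0,0,0,0,0,0,0]]])

```text
clock: 8.35
tcp_pos: [0.4605, 0.2705, 0.2185]
ee_rot: [-0.066, -3.14, 0.001]
wrist_force: [-1.0, 0.2, -0.9]
width: -0.002
finger_force: 0.0
```

```bash
python3 -c "
from plant import env
print(env.get_state()['wrist_force'],env.finish_job())"
```

```text
the job is handed in; nothing more can be done
[-0.98934351  0.18666605 -0.92217197] None
```

Box_3 (farthest left) was the one with room: its lid now stands open at about 55° by camera measurement, the hand is clear, nothing else was touched, and the job was handed in at about 8.4 s; it was the first lid pressed, so the other three were never tested.

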